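# Load a second slotted mass on the calibration hanger and stagger the slots

## Task

Put the loose bright steel slotted disc on the weight hanger of the calibration stand: bring it in level from the stand's open side, the rod passing along its slot, set it flat on the red disc already there and let go of it. Then take hold of it again, with the fingers placed so that they stay clear of the beam, and turn it on the hanger so that its slot ends at least a quarter turn away from the red disc's slot and neither disc can slide off. Leave both discs lying flat and centred on the rod, let go, and do not disturb the small brass disc, the yellow housings or the white jar.

Things in the scene. Friction and masses are not known exactly. Their poses are not given: they have to be found in the camera images.
- stand: Calibration stand fixed to the bench. Origin on the bench under the axis of the hanger rod, z up. Grey foot plate 170 x 90 x 10 mm, x from -45 to +125 mm. A dark column (26 x 34 mm) at x = +93 mm carries a level beam out to x = -12 mm, over the rod. Discs go on from the open side, the stand's -x side, moving in its +x direction. Nothing stands above the beam.
- hanger_seat (a point): On the rod's axis at the pan's top, 50 mm above the bench; axes as the stand's. The hanger hangs rigidly under the beam: an upright steel rod 10 mm thick with a flat round pan 58 mm across at the bottom. Round the rod under the beam a nut 17 mm across reaches down to 59 mm above this point.
- steel_disc: The loose bright steel slotted disc, 64 mm across, 24 mm thick, about 0.45 kg, lying flat on the bench. Origin at the centre of its underside, z up. A straight slot 14 mm wide goes through its thickness and runs from x = -7 mm out through the rim at +x, so +x points out along the slot. Properly on, the rod's axis passes through the origin.
- steel_disc_mouth (a point): Middle of the slot's mouth in the steel disc's rim: 32 mm from the disc's centre along its +x, 12 mm above its underside.
- lower_disc: The red-painted slotted disc already on the hanger's pan, loose, same shape and size as the steel one (slot open at its +x). Origin at the centre of its underside; its top is 24 mm above that, 74 mm above the bench. Its slot points roughly towards the column, up to 0.5 rad to either side. It turns if rubbed.
- lower_disc_mouth (a point): Middle of the slot's mouth in the red disc's rim: 32 mm from its centre along its +x, 12 mm above its underside.
- brass_disc: Small brass slotted disc, 44 mm across and 16 mm thick, lying on the bench near the steel one. Not needed; leave it alone. Origin at the centre of its underside.
- housing_1: Yellow open-topped sensor housing, 101 x 134 x 48 mm, behind the discs. Leave alone. Origin at the centre of its underside.
- housing_3: Yellow sensor housing with coloured wires, 100 x 124 x 76 mm, near the robot. Leave alone. Origin at the centre of its underside.
- screw_jar: Small white jar, 45 mm across, 50 mm high, beyond the discs. Leave alone. Origin at the centre of its underside.
- beam_end (a point): Middle of the free end of the beam's top, at x = -12 mm of the stand, 124 mm above the bench; axes as the stand's. The aluminium beam is 20 mm wide in y and 12 mm high (underside 112 mm above the bench) and runs level in +x to the column; low bolt heads on it reach 128 mm.
Not all that is in view belongs to the job. Several things have the shape of the lower_disc; the one meant has the colours described above.

How it is judged:
By the outcome, as a careful person would: the job done as asked, in the order asked, and still so for the second after the job is handed in, with the robot touching nothing.
It also fails if it takes over 48 s, if anything falls off the work surface, if the arm or the gripper's body presses on something with over 40 N, if the wrist force passes 120 N, or if a joint passes its speed limit or range.

## Robot

A 6-joint arm with a two-finger parallel gripper is mounted at the origin on the work surface; the furniture and walls round the work are solid. World frame = base frame: x ahead of the robot, y to its left, z up, the work surface at z = 0. Lengths are in m, angles in rad, forces in N, time in s.
With the tool pointing down it reaches from about 0.3 to 0.95 m from the base axis. Payload 3.1 kg.
Tool frame: the origin (TCP) lies on the mounting face of the last link; the fingertips stand 173 mm ahead of it and the grasp point (between the pads) lies 155 mm ahead of it (env.grip_depth is the distance from the TCP to the grasp point, in m); z points along the fingers, y is the line along which they close (so a half turn about z gives the same grasp; the last joint's range is limited). The gripper opens to 85 mm and grips with 20 to 120 N. Pads are 22 mm wide; open, the fingers measure 114 mm over their backs; the gripper's body (76 mm by 85 mm) begins 54 mm behind the grasp point. The pads swing forward as they close: fully open they stand 13 mm farther back than shut.
Start: joints at [-1.217, 0.308, 1.634, -0, 1.2, -0.07], TCP at [0.257, -0.57, 0.405] pointing down, gripper open.
Joint ranges: [-3.06, 3.06], [-0.79, 1.96], [0.05, 2.63], [-1.19, 4.34], [0.05, 2.64], [-2.94, 2.94]. Speed limits (rad/s): [2.79, 2.79, 3.14, 3.14, 3.14, 3.14].

## Interface

Orientations are given as a unit quaternion [x, y, z, w].
In Python, from cell import env, cams, job gives the robot as it stands.
- The arm moves only by the shell command python3 -m creep 'ROWS' [FORCE]. ROWS is JSON, a list of rows, each a list of 3 entries, a list of its own where there are three numbers: the shift along the tool's x, y, z in mm, then the turn about the tool's z in degrees, then the finger opening in mm, from 0 to 85.4. In form: [[[x, y, z], roll, jaw], ...]. A call has exactly 10 rows; each row shifts and turns the commanded pose from where the row before left it, along the tool's axes as they then stand; what a row does not reach is not made up. A row lasts 1/12 s, in which the tool goes at most 41.7 mm and 7.16 degrees, less where a joint would pass 70% of its speed; a pose out of reach is approached as far as the arm can. A call is refused whole if a number of a shift passes 41.7 or a number of a turn 7.16, either way. A call with a gripper value outside its range is refused whole. The fingers move at their own pace and stop on an object; FORCE is the grip in N (left out, the last holds). Time passes only in rows, so rows that do not move let the fingers close, or fill a call up. It gives the time, the measured TCP pose, the force, the opening and the grip force at its end, in the units of the state.
- env.state(): the state, without advancing time (a new reading comes with each control period).
- cams.camera(name): name is "side" or "top" or "wrist"; returns the picture (400x640x3 uint8, red, green, blue); there is no depth.
- cams.get_calibration(name): a dict with "fx", "fy", "cx", "cy" (pixels), "cam_to_world" (4x4, takes a point from camera to world coordinates). Camera axes: x right, y down, z forward; pixel columns grow to the right and rows downward; lengths in m; the calibration is good to about 2 mm. The wrist camera is an equidistant fisheye: a pixel r from the principal point sees the ray r / f radians off the axis. A picture is of the moment at which its call begins: read the wrist's pose just before it. get_calibration takes no time and is no camera call; for the wrist camera it gives the pose at the moment of the call.
- job.job_done(): hands the job in; it is judged then, once.
The state is a dict: "clock": time; "joint_pos": joint angles; "dq": joint speeds; "effort": joint torques, N m; "eef_pos": TCP position; "tool_rot": TCP orientation; "ft_force": force on the tool from outside, world axes, zero at the start; "ft_torque": the same for the moment, N m; "opening": finger opening in m; "finger_force": force on a finger pad.
Only numpy, scipy, OpenCV 4.12 (cv2) and the standard library are available. Lean on these libraries where they do the work, as an engineer would, in place of code of your own. Each camera call takes 0.05 s, during which the arm holds its last target. There are 200 camera calls.

## Working session

There is one attempt and no reset: what is moved stays moved. The work goes in short steps, Python scripts to look and compute and a shell command to move; the robot and the scene stay as the last step left them, time stands still between calls to the robot, and variables do not carry over. Pictures are saved under pics/ and viewed, at most 10 in all, crops included, and the job is handed in when it is done.

```bash
ls; mkdir -p pics; python3 - <<'E'
from cell import env,cams,job
import cv2,numpy as np
s=env.state();print(s)
for n in("side","top","wrist"):
    c=cams.get_calibration(n);print(n,{k:(np.round(v,4).tolist()) for k,v in c.items()})
    cv2.imwrite(f"pics/{n}0.png",cams.camera(n)[:,:,::-1])
E
```

```text
pics
{'clock': 0.0, 'joint_pos': array([-1.21672693e+00,  3.08977786e-01,  1.63518405e+00, -8.68793715e-06,
        1.19966599e+00, -6.96912283e-02]), 'dq': array([ 0.00062763,  0.00035125, -0.00093018,  0.00031668, -0.00044546,
       -0.00014801]), 'effort': array([ 2.46626150e-04, -4.15252841e+01, -2.76667428e+01, -8.49264893e-06,
        1.00469089e-02,  1.58488923e-06]), 'eef_pos': array([ 0.25682766, -0.5693327 ,  0.40346476]), 'tool_rot': array([ 9.77636273e-01,  2.10299948e-01, -1.62379516e-04, -1.10573604e-03]), 'ft_force': array([ 0.15886612, -0.58189934, -0.08580858]), 'ft_torque': array([0.01432821, 0.02291194, 0.00521463]), 'finger_force': 0.0, 'opening': 0.08561490080258256}
side {'fx': 439.6082, 'fy': 439.6082, 'cx': 318.1424, 'cy': 202.2732, 'cam_to_world': [[0.3929, 0.6014, -0.6957, 1.2156], [0.9194, -0.2709, 0.2852, -0.3791], [-0.0169, -0.7517, -0.6593, 0.7389], [0.0, 0.0, 0.0, 1.0]]}
top {'fx': 477.8908, 'fy': 477.8908, 'cx': 312.6475, 'cy': 205.6662, 'cam_to_world': [[-0.0178, -0.9984, 0.0534, 0.4706], [-0.9998, 0.0184, 0.0106, -0.1354], [-0.0116, -0.0532, -0.9985, 1.1458], [0.0, 0.0, 0.0, 1.0]]}
wrist {'fx': 309.7069, 'fy': 309.7069, 'cx': 319.9279, 'cy': 200.7126, 'cam_to_world': [[0.4122, -0.8779, -0.2437, 0.3185], [-0.9111, -0.398, -0.1073, -0.5416], [-0.0029, 0.2663, -0.9639, 0.3724], [0.0, 0.0, 0.0, 1.0]]}
```

View pics/top0.png

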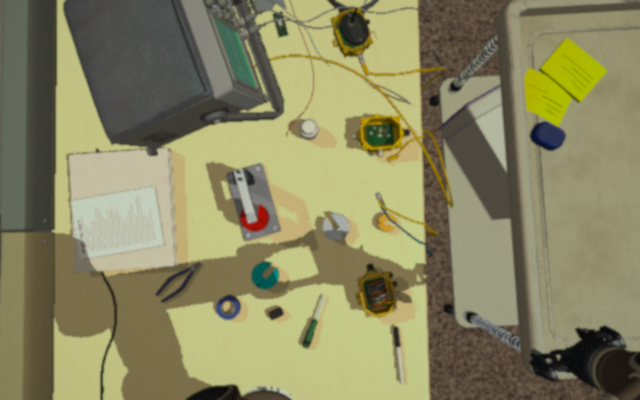

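View pics/side0.png

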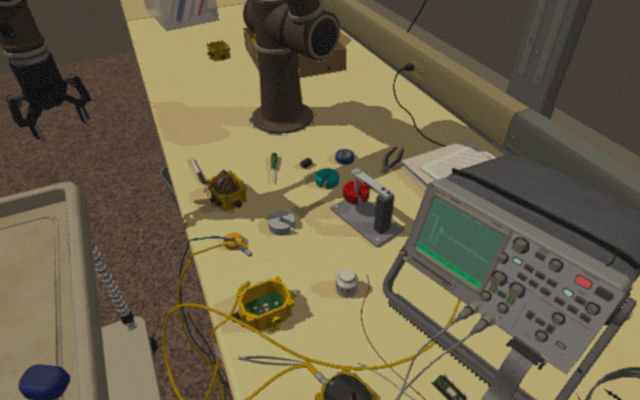

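The top view shows the stand at about (253,203), the red disc at (256,217), the steel disc at (335,227), the brass disc at (386,222) and the jar at (308,129). The teal decoy is at (265,275). In the side view the steel disc is at (281,222) and the red disc at (356,192). Next I'll enlarge both.

```bash
python3 - <<'E'
import cv2,numpy as np
t=cv2.imread('pics/top0.png');s=cv2.imread('pics/side0.png')
a=cv2.resize(t[155:255,220:360],(800,571),interpolation=cv2.INTER_CUBIC)[:, :]
a=cv2.resize(t[155:250,220:360],(0,0),fx=4,fy=4,interpolation=cv2.INTER_CUBIC)
b=cv2.resize(s[160:250,260:410],(0,0),fx=4,fy=4,interpolation=cv2.INTER_CUBIC)[:, :]
h=np.zeros((600,800,3),np.uint8)
a=cv2.resize(t[158:246,222:358],(0,0),fx=3.4,fy=3.4,interpolation=cv2.INTER_CUBIC)
b=cv2.resize(s[165:245,262:410],(0,0),fx=3.4,fy=3.4,interpolation=cv2.INTER_CUBIC)
h[:a.shape[0],:a.shape[1]]=a;h[300:300+b.shape[0],:b.shape[1]]=b
cv2.imwrite('pics/c1.png',h[:580,:520])
E
cat > h.py <<'E'
import numpy as np,cv2
from cell import env,cams,job
from scipy.spatial.transform import Rotation as R
def ray(n,u,v,c=None):
    c=c or cams.get_calibration(n);x=(u-c['cx'])/c['fx'];y=(v-c['cy'])/c['fy']
    if n=='wrist':
        r=np.hypot(x,y);d=np.array([x/r*np.sin(r),y/r*np.sin(r),np.cos(r)]) if r>0 else np.array([0,0,1.])
    else: d=np.array([x,y,1.])
    T=np.array(c['cam_to_world']);return T[:3,3],T[:3,:3]@d
def at(n,u,v,z,c=None):
    o,d=ray(n,u,v,c);return (o+d*(z-o[2])/d[2])
def proj(n,P,c=None):
    c=c or cams.get_calibration(n);T=np.array(c['cam_to_world']);p=(np.atleast_2d(P)-T[:3,3])@T[:3,:3]
    if n=='wrist':
        rr=np.hypot(p[:,0],p[:,1]);th=np.arctan2(rr,p[:,2]);q=p[:,:2]/rr[:,None]*th[:,None]
    else: q=p[:,:2]/p[:,2:]
    return q*[c['fx'],c['fy']]+[c['cx'],c['cy']]
E
```

```text
(no output)
```

View pics/c1.png

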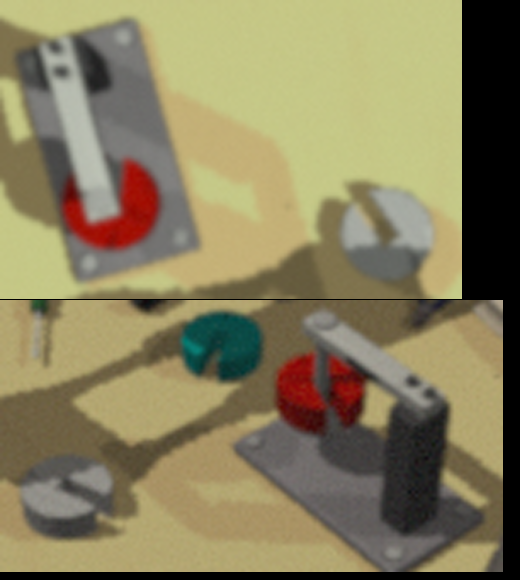

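```bash
python3 - <<'E'
from h import *
f=lambda u,v,z:at('top',222+u/3.4,158+v/3.4,z)
g=lambda u,v,z:at('side',262+u/3.4,165+(v-300)/3.4,z)
C=[f(*p,.01) for p in[(17,52),(135,18),(200,245),(80,282)]]
print(np.round(C,4)); c=np.mean(C,0)
d=(C[0]+C[1]-C[2]-C[3]);yaw=np.arctan2(d[1],d[0]);print('plate c',c,'yaw',yaw,np.linalg.norm(C[0]-C[3]),np.linalg.norm(C[0]-C[1]))
print('origin',c[:2]-.04*np.array([np.cos(yaw),np.sin(yaw)]))
a=f(103,218,.124);b=f(55,42,.124);print('beam',a,np.arctan2(*(b-a)[[1,0]]),'o',a+.012*np.array([np.cos(yaw),np.sin(yaw),0]))
print('red c',f(112,203,.074))
s=f(388,234,.024);m=f(362,192,.024);k=f(388,238,.024);print('steel',s,'slot',np.arctan2(*(m-k)[[1,0]]), 'side',g(67,483,.024))
print('brass',at('top',386,222,.016),'jar',at('top',308,129,.05),'h1',at('top',381,132,.048),'h3',at('top',377,292,.076))
st=env.state();print(R.from_quat(st['tool_rot']).as_matrix())
E
```

```text
[[ 0.6127  0.0803  0.01  ]
 [ 0.6352 -0.0032  0.01  ]
 [ 0.4747 -0.0467  0.01  ]
 [ 0.4504  0.0375  0.01  ]]
plate c [0.54323336 0.01697044 0.01      ] yaw 0.26125808873527967 0.16783917565551004 0.08643393173435228
origin [0.50459073 0.0066386 ]
beam [0.49234921 0.00523855 0.124     ] 0.2552031583513831 o [0.503942   0.00833811 0.124     ]
red c [0.50321233 0.00605972 0.074     ]
steel [ 0.47991296 -0.17761708  0.024     ] slot 0.49491529984267646 side [ 0.48054258 -0.17201648  0.024     ]
brass [ 0.48924215 -0.29574728  0.016     ] jar [ 0.70719803 -0.11616773  0.05      ] h1 [ 0.69718525 -0.28505221  0.048     ] h3 [ 0.3335281  -0.26329555  0.076     ]
[[ 9.11531881e-01  4.11228918e-01 -6.37616161e-04]
 [ 4.11229397e-01 -9.11530318e-01  1.69181108e-03]
 [ 1.14515180e-04 -1.80434625e-03 -9.99998366e-01]]
```

```bash
python3 -m creep '[[[15,-11,3],0,85],[[32,-24,7],0,85],[[32,-24,7],0,85],[[32,-24,7],0,85],[[32,-24,7],0,85],[[32,-24,7],0,85],[[32,-24,7],0,85],[[32,-24,7],0,85],[[32,-24,7],0,85],[[32,-24,7],0,85]]' 40
python3 -m creep '[[[32,-24,7],0,85],[[26,-17,6],0,85],[[8,-4,2],0,85],[[0,0,0],-2,85],[[0,0,0],-2,85],[[0,0,0],0,85],[[0,0,0],0,85],[[0,0,0],0,85],[[0,0,0],0,85],[[0,0,0],0,85]]'
python3 - <<'E'
from h import *
c=cams.get_calibration('wrist');im=cams.camera('wrist')[:,:,::-1];cv2.imwrite('pics/w1.png',im)
np.save('w1.npy',c,allow_pickle=True)
s=env.state();print(s['clock'],s['eef_pos'],R.from_quat(s['tool_rot']).as_matrix()[:,0])
print(proj('wrist',[[.480,-.175,.024],[.504,.007,.074]],c))
E
```

```text
clock: 0.98
eef_pos: [0.4402, -0.2363, 0.3383]
tool_rot: [0.978, 0.21, 0.0, 0.0]
ft_force: [-0.1, -0.6, -0.2]
opening: 0.0848
finger_force: 0.0
clock: 1.82
eef_pos: [0.4813, -0.1705, 0.3237]
tool_rot: [0.97, 0.244, -0.0, 0.0]
ft_force: [-0.5, 0.5, -0.1]
opening: 0.0849
finger_force: 0.0
1.8667 [ 0.48135046 -0.17041124  0.32373884] [8.81070520e-01 4.72984922e-01 4.03956008e-05]
[[323.65311992 197.182467  ]
 [134.69591609  81.92314863]]
```

View pics/w1.png

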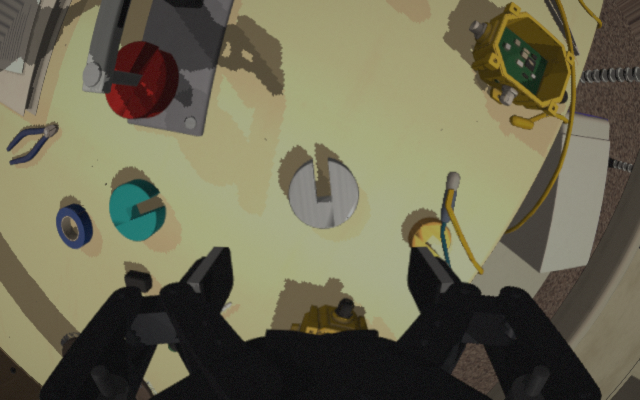

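The steel disc's top is centred near (324,193) and its slot opens upward at about (321,150). Red is at (142,80), brass at (430,235). Next I'll fit a silhouette model of both discs.

```bash
cat >> h.py <<'E'
from scipy.optimize import minimize
def prof():
    a0=np.arcsin(7/32);a=np.linspace(a0,2*np.pi-a0,80);p=np.c_[32*np.cos(a),32*np.sin(a)]
    b=np.linspace(-np.pi/2,-3*np.pi/2,13);return np.vstack([p,np.c_[7*np.cos(b),7*np.sin(b)] ])/1e3
S=4
def sil(n,c,x,y,z,yaw,off,shape):
    m=np.zeros(shape,np.uint8);P=prof();C,s=np.cos(yaw),np.sin(yaw);Q=P@np.array([[C,s],[-s,C]])+[x,y]
    for h in np.linspace(0,.024,7):
        q=(proj(n,np.c_[Q,np.full(len(Q),z+h)],c)-off)*S+S/2-.5
        cv2.fillPoly(m,[np.round(q*16).astype(np.int32)],255,shift=4)
    return m
def fit(n,c,mask,x0,z,ign=None):
    """mask: float full-res 0..1; x0=[x,y,yaw]"""
    u,v=proj(n,[[x0[0],x0[1],z+.012]],c)[0].astype(int);w=60
    u0,v0=max(u-w,0),max(v-w,0);sub=mask[v0:v+w,u0:u+w].astype(np.float32)
    k=cv2.resize(sub,(0,0),fx=S,fy=S,interpolation=cv2.INTER_LINEAR)
    wt=np.ones_like(k) if ign is None else cv2.resize(1-ign[v0:v+w,u0:u+w].astype(np.float32),(k.shape[1],k.shape[0]))
    def f(p):
        m=sil(n,c,p[0]/1e3,p[1]/1e3,z,p[2]/30,(u0,v0),k.shape)/255.
        return (np.abs(m-k)*wt).sum()/S/S
    best=min((minimize(f,[x0[0]*1e3,x0[1]*1e3,(x0[2]+d)*30],method='Nelder-Mead',options=dict(initial_simplex=[[x0[0]*1e3+a,x0[1]*1e3+b,(x0[2]+d)*30+e] for a,b,e in((0,0,0),(5,0,0),(0,5,0),(0,0,6))],maxiter=120)) for d in(-.4,0,.4)),key=lambda r:r.fun)
    return best.x[0]/1e3,best.x[1]/1e3,best.x[2]/30,best.fun
def redmask(im): # bgr
    b,g,r=[im[:,:,i].astype(int) for i in range(3)];return ((r>60)&(r>2.2*g)&(r>2.2*b)).astype(np.float32)
def steelmask(im):
    h=cv2.cvtColor(im,cv2.COLOR_BGR2HSV);return ((h[:,:,1]<45)&(h[:,:,2]>60)).astype(np.float32)
def boxmask(n,c,o,yaw,lo,hi,shape=(400,640),pad=1):
    import itertools
    P=np.array(list(itertools.product(*zip(lo,hi))));C,s=np.cos(yaw),np.sin(yaw)
    P=np.c_[P[:,:2]@np.array([[C,s],[-s,C]])+o[:2],P[:,2]]
    m=np.zeros(shape,np.uint8);cv2.fillConvexPoly(m,cv2.convexHull(np.round(proj(n,P,c)).astype(np.int32)),1)
    return cv2.dilate(m,np.ones((2*pad+1,)*2))
def ignore(n,c,o=(.504,.007),yaw=.257):
    return np.maximum(boxmask(n,c,o,yaw,(-.012,-.01,.109),(.106,.01,.128)),boxmask(n,c,o,yaw,(-.006,-.006,.05),(.006,.006,.112)))
E
python3 - <<'E'
from h import *
c=np.load('w1.npy',allow_pickle=True).item();im=cv2.imread('pics/w1.png')
t=cv2.imread('pics/top0.png');ct=cams.get_calibration('top');s=cv2.imread('pics/side0.png');cs=cams.get_calibration('side')
mm=steelmask(im);mm[240:]=0
print('steel w',fit('wrist',c,mm,[.480,-.175,.5],0))
for n,cc,i in(('wrist',c,im),('top',ct,t),('side',cs,s)):
    print('red',n,fit(n,cc,redmask(i),[.504,.007,.2],.05,ignore(n,cc)))
vis=im.copy()
vis[:,:,1]=np.maximum(vis[:,:,1],(mm*255).astype(np.uint8))
print(im[190,300],im[190,340],im[260,320],mm[150:235,285:365].sum())
E
```

```text
steel w (np.float64(0.4813234234423806), np.float64(-0.17379212666578076), np.float64(0.59879585079956), np.float64(177.724609375))
red wrist (np.float64(0.5020745883453929), np.float64(0.024780781034849368), np.float64(-0.1751017760998159), np.float64(731.501220703125))
red top (np.float64(0.5063512665310852), np.float64(0.009333104210185243), np.float64(-0.1816914083936179), np.float64(51.30029296875))
red side (np.float64(0.49954468815787184), np.float64(0.014815614025071188), np.float64(-0.23312279458440088), np.float64(45.706512451171875))
[127 131 133] [130 134 135] [133 171 167] 3357.0
```

```bash
python3 -m creep '[[[-1.6,3,15],-5.6,85],[[0,0,35],0,85],[[0,0,40],0,85],[[0,0,35],0,85],[[0,0,18],0,85],[[0,0,8],0,85],[[0,0,3],0,85],[[0,0,0],0,85],[[0,0,0],0,55],[[0,0,0],0,55]]' 45
python3 -m creep '[[[0,0,0],0,55],[[0,0,0],0,55],[[0,0,0],0,55],[[0,0,0],0,55],[[0,0,-8],0,55],[[0,0,-18],0,55],[[0,0,-25],0,55],[[0,0,-20],0,55],[[0,0,-8],0,55],[[0,0,0],0,55]]'
python3 - <<'E'
from h import *
c=cams.get_calibration('wrist');im=cams.camera('wrist')[:,:,::-1];cv2.imwrite('pics/w2.png',im)
np.save('w2.npy',c,allow_pickle=True)
s=env.state();print(s['clock'],s['eef_pos'],R.from_quat(s['tool_rot']).as_matrix()[:,0],s['opening'],s['finger_force'],s['ft_force'])
E
```

```text
clock: 2.7
eef_pos: [0.4825, -0.1738, 0.1714]
tool_rot: [0.957, 0.291, 0.001, 0.001]
ft_force: [-1.3, 1.7, 6.4]
opening: 0.0633
finger_force: 5.7
clock: 3.53
eef_pos: [0.4823, -0.1738, 0.2509]
tool_rot: [0.957, 0.291, 0.002, 0.002]
ft_force: [0.7, -0.5, -4.9]
opening: 0.0622
finger_force: 51.9
3.5833 [ 0.48160597 -0.17349626  0.24943577] [0.83017031 0.55750879 0.00109989] 0.06281331383142875 51.901760150212795 [ 0.11603868  0.5286421  -4.49113767]
```

View pics/w2.png

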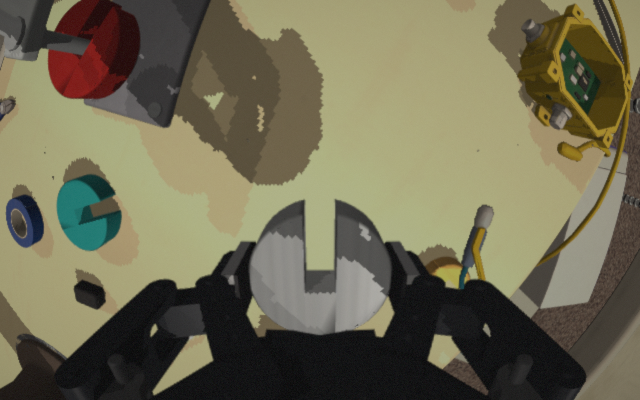

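The disc is held with its slot straight along tool x: slot edges at 305 and 335 px, disc 248–392. The stand is at upper left with the rod near (75,42). Next I'll overlay my stand estimate on the raw views.

```bash
cat >> h.py <<'E'
def overlay(n,c,im,roi,k,o,yaw,red=None,extra=()):
    u0,v0,u1,v1=roi;a=cv2.resize(im[v0:v1,u0:u1],(0,0),fx=k,fy=k,interpolation=cv2.INTER_CUBIC)
    C,s=np.cos(yaw),np.sin(yaw)
    def W(P): P=np.array(P,float);return np.c_[P[:,:2]@np.array([[C,s],[-s,C]])+o[:2],P[:,2]]
    def L(P,col,w=True):
        q=((proj(n,W(P) if w else P,c)-[u0,v0]+.5)*k*16).astype(np.int32);cv2.polylines(a,[q],False,col,1,cv2.LINE_AA,4)
    th=np.linspace(0,2*np.pi,60)
    L([(.08,-.01,.124),(-.012,-.01,.124),(-.012,.01,.124),(.08,.01,.124)],(255,0,0))
    L([(-.045,-.045,.01),(-.045,.045,.01),(.125,.045,.01),(.125,-.045,.01),(-.045,-.045,.01)],(255,0,255))
    for z in(.074,.112): L(np.c_[.005*np.cos(th),.005*np.sin(th),0*th+z],(0,255,0))
    L(np.c_[.032*np.cos(th),.032*np.sin(th),0*th+.074],(255,255,0))
    for e in extra:
        P=prof();y=e[3];Q=P@np.array([[np.cos(y),np.sin(y)],[-np.sin(y),np.cos(y)]])+e[:2]
        for h in(0,.024):L(np.c_[Q,np.full(len(Q),e[2]+h)],(0,255,255) if h else (0,160,160),False)
    return a
E
python3 - <<'E'
from h import *
c=np.load('w2.npy',allow_pickle=True).item();im=cv2.imread('pics/w2.png')
c1=np.load('w1.npy',allow_pickle=True).item();i1=cv2.imread('pics/w1.png')
t=cv2.imread('pics/top0.png');ct=cams.get_calibration('top');s=cv2.imread('pics/side0.png');cs=cams.get_calibration('side')
mm=steelmask(im);mm[:190]=0;mm[335:]=0;mm[:,:245]=0;mm[:,395:]=0
st=fit('wrist',c,mm,[.4816,-.1735,.59],.079);print(st)
o=(.505,.0075);y=.257
h=np.zeros((600,800,3),np.uint8)
def put(a,x,yy):h[yy:yy+a.shape[0],x:x+a.shape[1]]=a[:600-yy,:800-x]
red=(.505,.0075,.05,-.2)
put(overlay('top',ct,t,(222,160,286,245),4,o,y,extra=[red]),0,0)
put(overlay('side',cs,s,(325,160,410,245),4,o,y,extra=[red]),260,0)
put(overlay('wrist',c1,i1,(70,0,220,140),1.3 and 2,o,y,extra=[red]),500+104,0) if 0 else None
put(overlay('wrist',c,im,(0,0,200,130),2,o,y,extra=[red]),0,340)
put(overlay('wrist',c,im,(235,180,405,340),1,o,y,extra=[(st[0],st[1],.079,st[2])]),610,0)
put(overlay('wrist',c1,i1,(75,0,245,130),2,o,y,extra=[red]),410,340)
cv2.imwrite('pics/o1.png',h)
E
```

```text
(np.float64(0.48187805801344213), np.float64(-0.1751486660434668), np.float64(0.5952490398875407), np.float64(667.8671875))
```

View pics/o1.png

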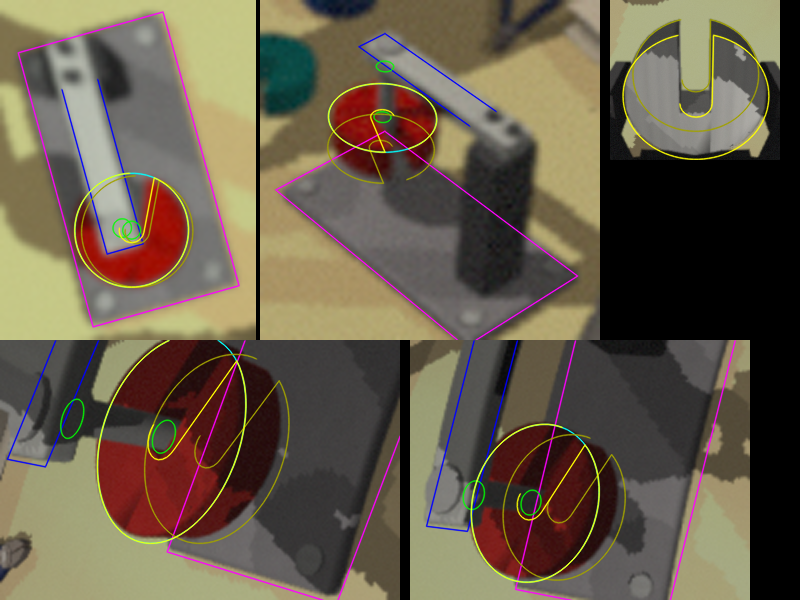

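```bash
python3 -m creep '[[[3,-12,-1],0,55],[[6,-28,-1],0,55],[[8,-32,0],0,55],[[8,-33,0],0,55],[[8,-32,0],3,55],[[5,-20,0],6,55],[[2,-8,0],6,55],[[0,0,0],4.2,55],[[0,0,0],0,55],[[0,0,0],0,55]]'
python3 - <<'E'
from h import *
c=np.load('w2.npy',allow_pickle=True).item()
p=np.array([.48160597,-.17349626]);X=np.array([.83017,.55751])
for dx in(-2,0,2): print(dx,proj('wrist',[[*(p+X*(dx-7)/1e3),z] for z in(.102,.078)],c).round(1).tolist(),proj('wrist',[[*(p+X*(dx+31)/1e3),z] for z in(.102,.078)],c).round(1).tolist())
s=env.state();print(s['eef_pos'],np.arctan2(*R.from_quat(s['tool_rot']).as_matrix()[:2,0][::-1]),R.from_quat(s['tool_rot']).as_matrix()[:,2],s['opening'])
im=cams.camera('side')[:,:,::-1];cv2.imwrite('pics/s2.png',im);c2=cams.get_calibration('wrist');np.save('w3.npy',c2,allow_pickle=True);w=cams.camera('wrist')[:,:,::-1];cv2.imwrite('pics/w3.png',w)
h=np.zeros((600,800,3),np.uint8)
a=cv2.resize(im[155:235,290:410],(0,0),fx=4.5,fy=4.5,interpolation=cv2.INTER_CUBIC);h[:a.shape[0],:a.shape[1]]=a
b=w[150:380,180:460];h[365:595,:280]=b
b=w[0:230,160:480];h[365:595,290:610]=b
cv2.imwrite('pics/o2.png',h)
E
```

```text
clock: 4.42
eef_pos: [0.4238, -0.0129, 0.2495]
tool_rot: [0.992, 0.129, -0.001, -0.0]
ft_force: [-0.2, -0.1, -5.3]
opening: 0.0624
finger_force: 51.9
-2 [[316.6, 297.4], [316.9, 272.2]] [[316.4, 217.2], [316.7, 201.3]]
0 [[316.6, 293.7], [316.9, 268.8]] [[316.3, 212.4], [316.7, 197.2]]
2 [[316.6, 289.9], [316.9, 265.4]] [[316.3, 207.6], [316.7, 193.1]]
[ 0.42382376 -0.0128654   0.24946936] 0.2589099878624937 [-3.03022918e-03  4.43690166e-04 -9.99995310e-01] 0.06244733995239051
```

View pics/o2.png

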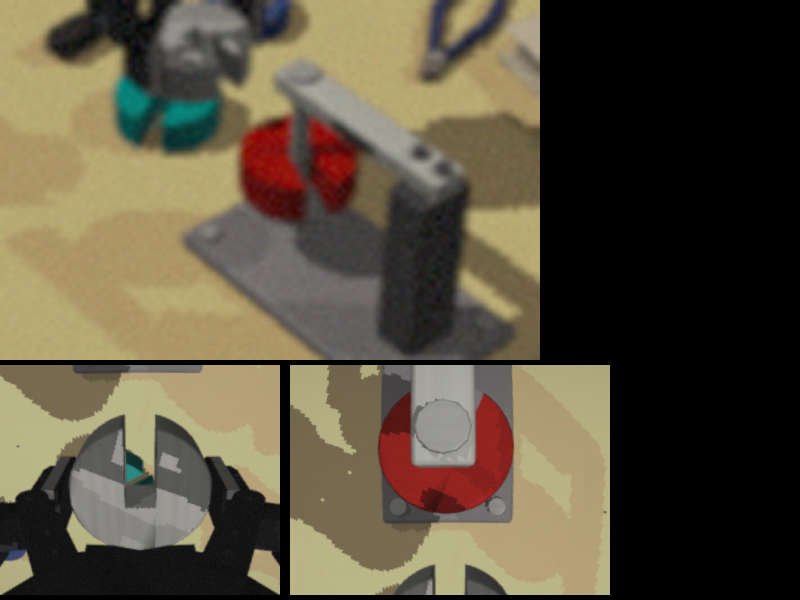

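```bash
python3 - <<'E'
from h import *
c=np.load('w3.npy',allow_pickle=True).item();p=np.array([.42382,-.01287]);y=.2589
X=np.array([np.cos(y),np.sin(y)]);Y=np.array([X[1],-X[0]])
for n,u,v,z in[('slot mouth L',305,204,.102),('slot mouth R',335,204,.102),('slot in',320,293,.102),('slot in low',320,269,.078),('beam end',313,100,.124),('beam up',313.5,10,.124),('bolt',312,61,.128),('redL',248,85,.074),('redR',383,85,.074),('red bottom',314,148,.074),('plate',317.5,157,.01),('plateL',252,157,.01),('plateR',383,157,.01)]:
    w=at('wrist',u,v,z,c)[:2]-p;print(n,(w@X*1e3).round(1),(w@Y*1e3).round(1))
E
```

```text
slot mouth L 34.0 -5.5
slot mouth R 34.0 6.2
slot in -6.8 0.4
slot in low -7.5 0.3
beam end 72.9 -1.7
beam up 101.6 -1.6
bolt 84.2 -1.9
redL 83.5 -33.3
redR 83.3 29.5
red bottom 53.1 -2.5
plate 40.4 -1.5
plateL 40.9 -46.5
plateR 40.9 43.4
```

The wrist view shows the beam end at (313,100) and the rod bolt at (312,61), with the slot centred at 320. The beam runs parallel to tool x, so I need 85 mm forward and −2 mm in y.

```bash
python3 -m creep '[[[0,-2,-1],0,55],[[8,0,0],0,55],[[14,0,0],0,55],[[15,0,0],0,55],[[12,0,0],0,55],[[10,0,0],0,55],[[9,0,0],0,55],[[8,0,0],0,55],[[6,0,0],0,55],[[3,0,0],0,55]]'
python3 - <<'E'
from h import *
s=env.state();print(s['eef_pos'],s['ft_force'],s['ft_torque'])
w=cams.camera('wrist')[:,:,::-1];cv2.imwrite('pics/w4.png',w);np.save('w4.npy',cams.get_calibration('wrist'),allow_pickle=True)
cv2.imwrite('pics/s4.png',cams.camera('side')[:,:,::-1])
s=env.state();print(s['eef_pos'],s['ft_force'])
E
```

```text
clock: 5.35
eef_pos: [0.5075, 0.0101, 0.2517]
tool_rot: [0.992, 0.128, 0.0, 0.0]
ft_force: [0.2, 1.2, -4.5]
opening: 0.0628
finger_force: 51.9
[0.50753806 0.01011138 0.25165489] [ 0.22250704  1.2021226  -4.50548127] [-0.00093772 -0.0363882   0.00562342]
[0.50705843 0.01006303 0.25163647] [-0.68079486 -0.0659217  -4.93977035]
```

```bash
python3 -m creep '[[[-1.3,0,1],0,55],[[0,0,1],0,55],[[0,0,1],0,55],[[0,0,1],0,55],[[0,0,1],0,55],[[0,0,0.5],0,55],[[0,0,0],0,55],[[0,0,0],0,55],[[0,0,0],0,55],[[0,0,0],0,55]]'
python3 - <<'E'
from h import *
s=env.state();print(s['eef_pos'],s['ft_force'],s['ft_torque'])
cv2.imwrite('pics/s5.png',cams.camera('side')[:,:,::-1])
w=cams.camera('wrist')[:,:,::-1]
im=cv2.imread('pics/s5.png')
h=np.zeros((600,800,3),np.uint8)
a=cv2.resize(im[155:235,310:410],(0,0),fx=5,fy=5,interpolation=cv2.INTER_CUBIC);h[:400,:500]=a
h[400:600,500:800]=w[200:400,170:470];h[0:200,500:800]=w[0:200,170:470]
cv2.imwrite('pics/o3.png',h)
E
```

```text
clock: 6.28
eef_pos: [0.5055, 0.0097, 0.2462]
tool_rot: [0.992, 0.128, 0.0, 0.0]
ft_force: [-0.7, -0.5, -4.6]
opening: 0.0623
finger_force: 51.9
[0.50553343 0.00965471 0.24624939] [-0.67640328 -0.51895409 -4.56129835] [-0.02868458 -0.02837505 -0.0127539 ]
```

View pics/o3.png

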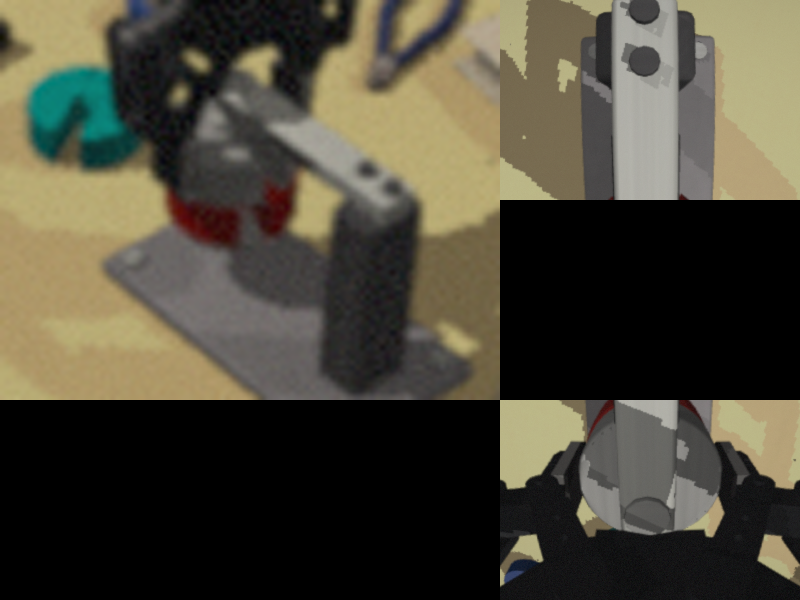

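The side view shows the disc over the red one with the rod in its slot, fingers either side of the beam. It isn't touching yet, so I'll lower it the last millimetre.

```bash
python3 -m creep '[[[0,-0.7,0.4],0,55],[[0,0,0.4],0,55],[[0,0,0.3],0,55],[[0,0,0],0,55],[[0,0,0],0,55],[[0,0,0],0,55],[[0,0,0],0,55],[[0,0,0],0,55],[[0,0,0],0,55],[[0,0,0],0,55]]'
```

```text
clock: 7.22
eef_pos: [0.5055, 0.0103, 0.2458]
tool_rot: [0.992, 0.128, 0.0, 0.0]
ft_force: [-3.0, 0.3, 5.1]
opening: 0.0623
finger_force: 53.0
```

```bash
python3 -m creep '[[[0,0,-0.3],0,85],[[0,0,0],0,85],[[0,0,0],0,85],[[0,0,0],0,85],[[0,0,0],7,85],[[0,0,0],7,85],[[0,0,0],7,85],[[0,0,0],7,85],[[0,0,0],7,85],[[0,0,0],7,85]]' 30
python3 - <<'E'
from h import *
s=env.state();print(s['eef_pos'],s['ft_force'],s['opening'],s['joint_pos'][5])
c=cams.get_calibration('wrist');np.save('w6.npy',c,allow_pickle=True)
w=cams.camera('wrist')[:,:,::-1];cv2.imwrite('pics/w6.png',w);si=cams.camera('side')[:,:,::-1]
cv2.imwrite('pics/s6.png',si)
h=np.zeros((600,800,3),np.uint8)
h[:400,:640]=w;h[400:600,:400]=cv2.resize(si[160:240,300:460],(400,200))
cv2.imwrite('pics/o4.png',h)
E
```

```text
clock: 8.05
eef_pos: [0.5055, 0.0104, 0.2453]
tool_rot: [0.971, -0.239, 0.0, -0.0]
ft_force: [-0.1, -0.2, -0.1]
opening: 0.085
finger_force: 0.0
[0.50545654 0.01035585 0.24529572] [-0.12804838 -0.19102632 -0.12389946] 0.08495217419528703 1.987912110288898
```

View pics/o4.png

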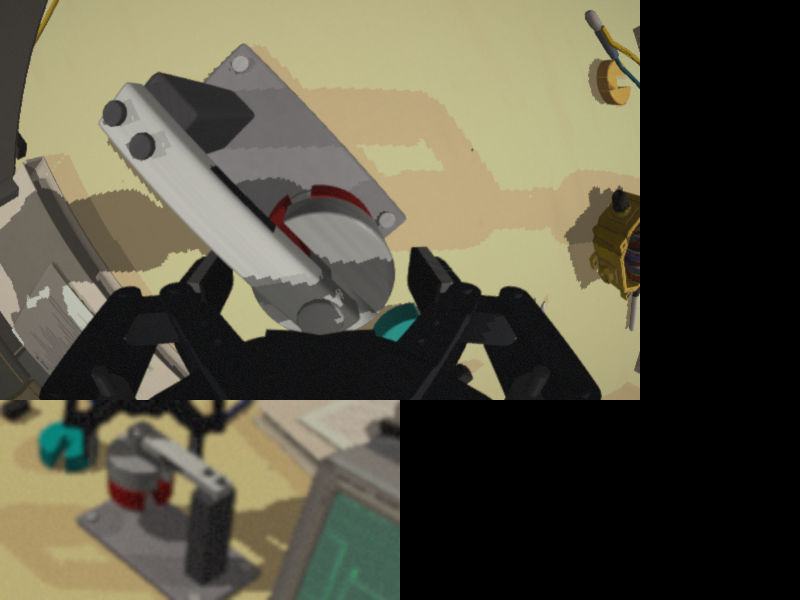

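The disc lies flat on the red one, whose slot shows at about (303,190). The left finger is at (212,270), so I'll check its gap to the beam numerically.

```bash
python3 - <<'E'
from h import *
c=np.load('w6.npy',allow_pickle=True).item();p=np.array([.50546,.01036]);M=R.from_quat(env.state()['tool_rot']).as_matrix();X=M[:2,0];Y=M[:2,1]
print('yaw',np.arctan2(X[1],X[0]))
for z in(.082,.1,.115,.124):
    print(z,proj('wrist',[[*(p+X*a+Y*b),z] for a,b in((.011,-.0425),(-.011,-.0425),(.011,-.057),(.011,.0425))],c).round().tolist())
o=np.array([.5055,.0107]);S=np.array([np.cos(.258),np.sin(.258)]);N=np.array([-S[1],S[0]])
print('beam',proj('wrist',[[*(o+S*a+N*.01),z] for a in(-.012,0,.03,.08) for z in(.112,.124)],c).round().tolist())
for v in((205,250),(232,248)):
    for z in(.085,.11,.124): w=at('wrist',*v,z,c)[:2]-p;print(v,z,(w@X*1e3).round(1),(w@Y*1e3).round(1))
im=cv2.imread('pics/w6.png');im2=cv2.imread('pics/w1.png')
E
```

```text
yaw -0.47663785497973565
0.082 [[231.0, 242.0], [236.0, 282.0], [203.0, 241.0], [409.0, 241.0]]
0.1 [[220.0, 258.0], [226.0, 301.0], [189.0, 257.0], [420.0, 257.0]]
0.115 [[209.0, 275.0], [217.0, 321.0], [175.0, 273.0], [432.0, 274.0]]
0.124 [[201.0, 287.0], [211.0, 334.0], [166.0, 284.0], [439.0, 286.0]]
beam [[321.0, 329.0], [321.0, 348.0], [301.0, 312.0], [299.0, 331.0], [246.0, 263.0], [238.0, 278.0], [153.0, 167.0], [136.0, 173.0]]
(205, 250) 0.085 7.6 -55.3
(205, 250) 0.11 19.2 -44.5
(205, 250) 0.124 25.7 -38.5
(232, 248) 0.085 9.1 -41.3
(232, 248) 0.11 20.4 -33.2
(232, 248) 0.124 26.8 -28.7
```

```bash
python3 -m creep '[[[0,0,0],0,55],[[0,0,0],0,55],[[0,0,0],0,55],[[0,0,0],0,55],[[0,0,0],0,55],[[0,0,0],0,55],[[0,0,-0.6],0,55],[[0,0,-0.4],0,55],[[0,0,0],-3,55],[[0,0,0],-4,55]]' 30
```

```text
clock: 8.98
eef_pos: [0.5049, 0.0105, 0.2457]
tool_rot: [0.985, -0.175, -0.001, -0.0]
ft_force: [0.3, -0.0, -1.5]
opening: 0.0628
finger_force: 34.0
```

```bash
python3 -m creep '[[[0,0,-0.7],0,55],[[0,0,0],-6,55],[[0,0,0],-7,55],[[0,0,0],-7,55],[[0,0,0],-7,55],[[0,0,0],-7,55],[[0,0,0],-7,55],[[0,0,0],-7,55],[[0,0,0],-7,55],[[0,0,0],-7,55]]'
```

```text
clock: 9.82
eef_pos: [0.5044, 0.0105, 0.2458]
tool_rot: [0.934, 0.358, -0.001, -0.001]
ft_force: [-0.2, 1.1, -5.1]
opening: 0.0624
finger_force: 34.0
```

```bash
python3 -m creep '[[[0,0,0],-7,55],[[0,0,0],-6,55],[[0,0,0],-2,55],[[0.5,0.8,0],0,55],[[0,0,0],0,55],[[0,0,0],0,55],[[0,0,0.4],0,55],[[0,0,0.3],0,55],[[0,0,0],0,55],[[0,0,0],0,55]]'
```

```text
clock: 10.65
eef_pos: [0.5062, 0.0103, 0.2463]
tool_rot: [0.88, 0.475, -0.0, -0.0]
ft_force: [0.2, -0.4, -4.9]
opening: 0.0627
finger_force: 34.0
```

```bash
python3 -m creep '[[[0,-0.6,0.4],0,55],[[0,0,0.3],0,55],[[0,0,0.3],0,55],[[0,0,0.2],0,55],[[0,0,0],0,55],[[0,0,0],0,55],[[0,0,0],0,55],[[0,0,0],0,55],[[0,0,0],0,55],[[0,0,0],0,55]]'
```

```text
clock: 11.48
eef_pos: [0.5057, 0.0107, 0.2456]
tool_rot: [0.88, 0.475, -0.0, -0.0]
ft_force: [-3.6, 0.4, 4.5]
opening: 0.0627
finger_force: 35.0
```

```bash
python3 -m creep '[[[0,0,-0.2],0,85],[[0,0,0],0,85],[[0,0,0],0,85],[[0,0,0],0,85],[[0,0,0],0,85],[[0,0,-10],0,85],[[0,0,-30],0,85],[[0,0,-40],0,85],[[0,0,-30],0,85],[[0,0,-10],0,85]]'
python3 -m creep '[[[-20,0,0],0,85],[[-35,0,0],0,85],[[-40,0,0],0,85],[[-40,0,0],0,85],[[-35,0,0],0,85],[[-15,0,0],0,85],[[0,0,0],0,85],[[0,0,0],0,85],[[0,0,0],0,85],[[0,0,0],0,85]]'
python3 - <<'E'
from h import *
c=cams.get_calibration('wrist');w=cams.camera('wrist')[:,:,::-1];cv2.imwrite('pics/w7.png',w);np.save('w7.npy',c,allow_pickle=True)
si=cams.camera('side')[:,:,::-1];t=cams.camera('top')[:,:,::-1]
cv2.imwrite('pics/s7.png',si);cv2.imwrite('pics/t7.png',t)
o=(.5055,.0107);y=.258
h=np.zeros((600,800,3),np.uint8)
h[:300,:400]=cv2.resize(si[160:235,310:410],(400,300),interpolation=cv2.INTER_CUBIC)
h[:300,400:800]=cv2.resize(t[170:245,210:310],(400,300),interpolation=cv2.INTER_CUBIC)
u,v=proj('wrist',[[*o,.098]],c)[0].astype(int);print(u,v)
u0=np.clip(u-100,0,440);v0=np.clip(v-75,0,250)
h[300:600,:400]=cv2.resize(w[v0:v0+150,u0:u0+200],(400,300),interpolation=cv2.INTER_CUBIC);print(u0,v0)
h[300:600,400:]=overlay('top',cams.get_calibration('top'),t,(210,170,310,245),4,o,y,extra=[(*o,.074,.258+1.466),(*o,.05,-.2)])
cv2.imwrite('pics/o5.png',h)
E
```

```text
clock: 12.32
eef_pos: [0.5077, 0.0106, 0.3716]
tool_rot: [0.88, 0.475, 0.004, 0.003]
ft_force: [0.7, 0.2, -0.3]
opening: 0.0853
finger_force: 0.0
clock: 13.15
eef_pos: [0.4046, -0.1433, 0.3654]
tool_rot: [0.88, 0.475, 0.0, -0.0]
ft_force: [-0.6, -0.9, -0.2]
opening: 0.085
finger_force: 0.0
319 -24
219 0
```

View pics/o5.png

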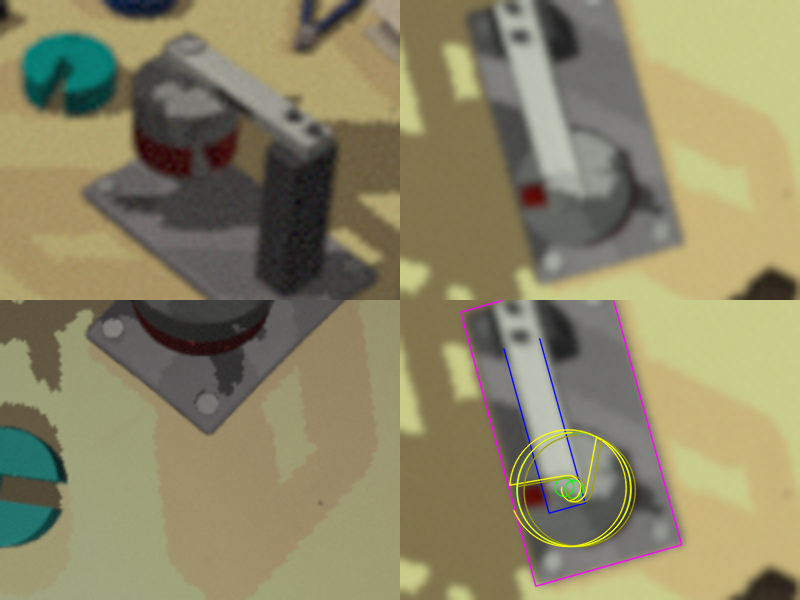

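The steel disc lies flat on the red one. Its slot points to image left (red shows through at (533,195)) and the red slot is unchanged in the side view. I'll take one close look to check centring and angles.

```bash
python3 -m creep '[[[15,0,0],0,85],[[30,0,0],0,85],[[30,0,0],0,85],[[15,0,0],0,85],[[0,0,0],0,85],[[0,0,0],0,85],[[0,0,0],0,85],[[0,0,0],0,85],[[0,0,0],0,85],[[0,0,0],0,85]]'
python3 - <<'E'
from h import *
c=cams.get_calibration('wrist');w=cams.camera('wrist')[:,:,::-1];cv2.imwrite('pics/w8.png',w)
o=(.5055,.0107);y=.258
u,v=proj('wrist',[[*o,.098]],c)[0].astype(int);print(u,v)
u0=np.clip(u-65,0,510);v0=np.clip(v-75,0,250);roi=(u0,v0,u0+133,v0+150)
h=np.zeros((600,800,3),np.uint8)
a=cv2.resize(w[v0:v0+150,u0:u0+133],(0,0),fx=3,fy=3,interpolation=cv2.INTER_CUBIC);h[:450,:399]=a
h[:450,400:799]=overlay('wrist',c,w,roi,3,o,y,extra=[(*o,.074,.258+1.466),(*o,.05,-.2)])
cv2.imwrite('pics/o6.png',h[:450])
E
```

```text
clock: 14.13
eef_pos: [0.4532, -0.0693, 0.3653]
tool_rot: [0.88, 0.474, -0.0, -0.0]
ft_force: [-0.1, 0.0, -0.6]
opening: 0.0849
finger_force: 0.0
319 80
```

View pics/o6.png

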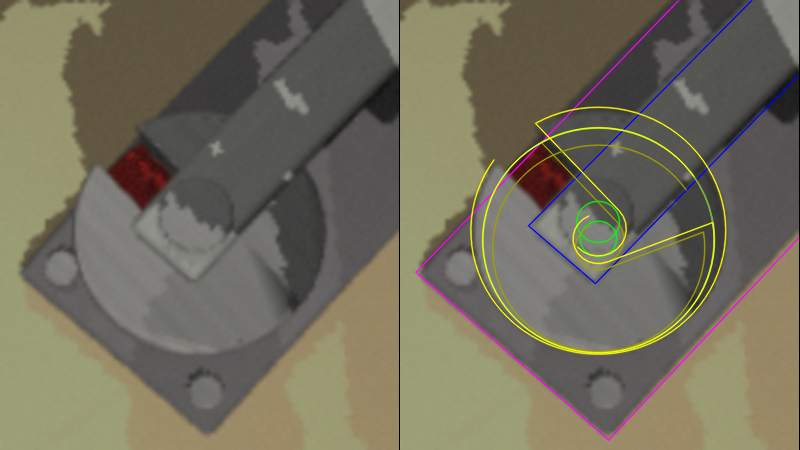

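The close view shows the steel disc centred on the rod within about 1 mm: it spans 75–325 px against the predicted 70–325. The slot is at the predicted angle, about 110° from the red slot.

```bash
python3 -c "
from cell import job;print(job.job_done())"
```

```text
the job is handed in; nothing more can be done
None
```

The steel disc lies flat and centred on the red one, with its slot turned to about 110° from the red slot by my camera estimate, the gripper open and clear, and the job handed in about 14 s into the 48 s limit; the hand-in returned no verdict.

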